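Pack the fastener kit and log it at the button box

TASK

Put the two loose hexagon bolts from the worktop into the two empty cells of the steel tray, one bolt in each, lying down inside the cell; the nut stays in its own cell. Only when both bolts are in, log the kit: press the flat-topped button on the grey control box fully down and let it come back up. Do not press the mushroom-headed stop button beside it.

Things in the scene. Friction and masses are not known exactly. Their poses are not given: they have to be found in the camera images.
- kit_tray: Dark steel open tray, 98 mm (own x) by 184 mm (own y), 30 mm high, fixed on the worktop, turned any way about the vertical. Origin: centre of its underside, z up. Two dividers as high as the outer walls (30 mm) make three cells in a row along its y. Each cell is 90 mm (x) by 56 mm (y) inside; walls and dividers 4 mm thick, floor 4 mm thick.
- cell_nut (a point): Centre of the floor (4 mm above the worktop) of the end cell on the tray's -y side, which already holds the nut; axes as the tray's.
- cell_middle (a point): Centre of the floor (4 mm above the worktop) of the middle cell, empty; axes as the tray's.
- cell_end (a point): Centre of the floor (4 mm above the worktop) of the end cell on the tray's +y side, empty; axes as the tray's.
- kit_nut: Bare steel hexagon nut, 19 x 22 x 10 mm, loose, lying flat in its cell. Origin: centre of its underside.
- short_bolt: Bare steel hexagon bolt, 48 mm long over all, shank 12 mm thick, head 22 mm across and 9 mm thick, about 45 g, lying on the worktop along its own y axis with the head at +y. Origin: under the middle of its length, on the worktop; z up. It swaps places with the long bolt.
- short_bolt_mid (a point): Middle of the short bolt's length, on the axis of the shank, about 7.5 mm above the worktop; axes as the bolt's.
- long_bolt: Bare steel hexagon bolt, 64 mm long over all, shank 12 mm thick, head 22 mm across and 8 mm thick, about 45 g, lying on the worktop along its own y axis with the head at +y. Origin: under the middle of its length, on the worktop; z up. It swaps places with the short bolt.
- long_bolt_mid (a point): Middle of the long bolt's length, on the axis of the shank, about 7.5 mm above the worktop; axes as the bolt's.
- control_box: Grey control box, 90 mm (own x) by 150 mm (own y), 42 mm high, fixed on the worktop, with two black push buttons standing on its top 76 mm apart along its y; which is at which end varies. Origin: centre of its underside.
- flat_button_top (a point): Centre of the top of the flat-topped round button: a plain black cylinder of 28 mm diameter in a 36 mm metal bezel, top 57 mm above the worktop at rest; moves down with the button.
- flat_button (a joint): Travel of the flat button in m: 0 at rest (up), 0.006 fully down (6 mm, stop). Spring: about 1.5 N to start, 4.5 N fully down; it comes back up by itself.
- mushroom_button_top (a point): Centre of the top of the stop button, which must not be pressed: a black domed mushroom head of 40 mm diameter on a thin neck, top 68 mm above the worktop.
- mushroom_button (a joint): Travel of the mushroom button in m: 0 at rest, 0.006 fully down; same spring as the flat button.

How it is judged:
By the outcome, as a careful person would: the job done as asked, in the order asked, and still so for the second after the job is handed in, with the robot touching nothing.
It also fails if it takes over 64 s, if anything falls off the work surface, if the arm or the gripper's body presses on something with over 40 N, if the wrist force passes 120 N, or if a joint passes its speed limit or range.

ROBOT

A 7-joint arm with a two-finger parallel gripper is mounted at the origin on a cart in front of the work surface, level with it; the furniture and walls round the work are solid. World frame = base frame: x ahead of the robot, y to its left, z up, the work surface at z = 0. Lengths are in m, angles in rad, forces in N, time in s.
With the tool pointing down it reaches from about 0.425 to 0.875 m from the base axis. Payload 9.9 kg.
Tool frame: the origin (TCP) lies on the centre line of the jaws, within the pads' length; the fingertips stand 19 mm ahead of it and the grasp point (between the pads) is the TCP (robot.tcp_to_tips is the distance from the TCP to the fingertips, in m); x points along the fingers, y is the direction in which the jaws open and shut, and the axes are right-handed (so a half turn about x gives the same grasp; the last joint's range is limited). The gripper opens to 85 mm and grips with 20 to 120 N. Pads are 22 mm wide; open, the fingers measure 114 mm over their backs; the gripper's body (76 mm by 85 mm) begins 54 mm behind the grasp point. The pads swing forward as they close: fully open they stand 13 mm farther back than shut.
Start: joints at [-1.333, 0.576, 0.025, 1.437, -0.015, 1.129, -0.057], TCP at [0.213, 0.64, 0.25] pointing down, gripper open.
Joint ranges: [-2.76, 2.76], [-0.34, 2.15], [-1.52, 1.57], [0.19, 2.46], [-1.09, 4.23], [0.17, 1.99], [-2.82, 2.82]. Speed limits (rad/s): [2.22, 2.22, 3.01, 3.01, 3.14, 3.14, 3.14].

INTERFACE

Orientations are given as a unit quaternion [x, y, z, w].
In Python, from rig import robot, capture, camera_model, look_for gives the robot as it stands. Calls block until the motion is done:
- robot.move_to(position, orientation): joint-space move of the TCP to a pose.
- robot.move_l(position, rot=None, velocity=0.15): straight line of the TCP; rot=None keeps the orientation; velocity is the mean speed in m/s.
- robot.movej(angles): joint-space move.
- robot.grip(opening): opening from 0.0 (shut) to 1.0 (fully open); the grip force is fixed at half the most; returns when the fingers have stopped.
- robot.dwell(seconds).
- robot.inverse_kinematics(position, orientation): joint angles nearest the present ones, or None.
- capture(name): name is "scene" or "top" or "wrist"; returns (picture, depth): 400x640x3 uint8, red, green, blue; 400x640 float32, m along the optical axis (not along the pixel's ray), 0 where there is no reading.
- camera_model(name): a dict with "intrinsics" (3x3 intrinsics, pixels), "k1" (the pictures are not rectified: a ray, as slopes to the right and down, at radius r is drawn at 1 + k1 r^2 times it, then the intrinsics apply), "camera_from_world" (4x4, takes a point from world to camera coordinates). Camera axes: x right, y up, looking along -z (the intrinsics and any distortion apply to the point x, -y, -z); pixel columns grow to the right and rows downward; lengths in m; the calibration is good to about 2 mm. A picture is of the moment at which its call begins: read the wrist's pose just before it. camera_model takes no time and is no camera call; for the wrist camera it gives the pose at the moment of the call.
A pose or a line that the arm cannot do raises robot.PlanningError and nothing moves.
- robot.sign_off(): hands the job in, once; it reports no verdict.
Trained networks look in the newest picture that a camera, given by its name, has taken for a name from the list of things; names that differ only in an ending like _2 or _b are one class to them, and where a whole thing is asked for, a point or a joint stands for the part that bears it (a point fixed in the world has none). Each returns a list of dicts, best first, with "p" (0 to 1); they miss things now and then, are a little off and sometimes report something else, mostly with a low value. They report only what shows in the picture. A call takes as long as a camera call.
- look_for(label, camera): "location" ([row, column] in pixels, amid what is visible of it).
Readings, each from a call of its own:
- robot.current_time(): time.
- robot.current_joint_pos(): joint angles.
- robot.current_qvel(): joint speeds.
- robot.current_effort(): joint torques, N m.
- robot.current_eef_pos(): TCP position.
- robot.current_orientation(): TCP orientation.
- robot.current_contact_force(): force on the tool from outside, world axes, zero at the start.
- robot.current_moment(): the same for the moment, N m.
- robot.current_opening(): opening from 0.0 (shut) to 1.0 (fully open).
Only numpy, scipy, OpenCV 4.12 (cv2) and the standard library are available. Lean on these libraries where they do the work, as an engineer would, in place of code of your own. Each camera call takes 0.05 s, during which the arm holds its last target. There are 200 camera calls.

## Working session

There is one attempt and no reset: what is moved stays moved. The work goes in short steps, each a Python script; the robot and the scene stay as the last script left them, time stands still between calls to the robot, and variables do not carry over. Pictures are saved under pics/ and viewed, about 8 in all and at most 12, crops included, and the job is handed in when it is done.

```bash
ls; mkdir -p pics
cat > h.py <<'E'
import numpy as np, cv2
from rig import robot, capture, camera_model, look_for
def ray(cam,px,m=None):
    m=m or camera_model(cam); K=np.array(m["intrinsics"]); T=np.linalg.inv(np.array(m["camera_from_world"]))
    r,c=px; d=np.array([(c-K[0,2])/K[0,0],(r-K[1,2])/K[1,1]]); u=d.copy()
    for _ in range(20): u=d/(1+m["k1"]*(u@u))
    return T[:3,3],T[:3,:3]@np.array([u[0],-u[1],-1.0])
def onz(cam,px,z,m=None):
    o,d=ray(cam,px,m); return o+d*(z-o[2])/d[2]
def deproj(cam,px,depth,m=None):
    o,d=ray(cam,px,m); return o+d*depth[int(px[0]),int(px[1])]
def save(n,im): cv2.imwrite("pics/"+n,im[:,:,::-1])
E
python3 - <<'E'
from h import *
for c in ["top","scene"]:
    im,d=capture(c); save(c+"1.png",im); np.save(c+"d.npy",d)
    print(c,np.linalg.inv(np.array(camera_model(c)["camera_from_world"]))[:3,3].round(3))
    for l in ["kit_tray","kit_nut","short_bolt","long_bolt","control_box","flat_button_top","mushroom_button_top"]:
        for q in look_for(l,c)[:3]:
            p=q["location"]; print(c,l,round(q["p"],2),np.round(p,1),onz(c,p,0.0).round(3),deproj(c,p,d).round(3))
print(robot.current_orientation(),robot.current_time())
E
```

```text
pics
top [ 0.466 -0.019  1.338]
top kit_tray 0.56 [190.5 232.3] [0.535 0.208 0.   ] [0.534 0.207 0.007]
top short_bolt 0.46 [167.3 319.7] [ 0.603 -0.037  0.   ] [ 0.601 -0.037  0.018]
top control_box 0.76 [198.1 401.5] [ 0.518 -0.269  0.   ] [ 0.517 -0.261  0.04 ]
top flat_button_top 0.65 [201.3 418.4] [ 0.51  -0.317  0.   ] [ 0.508 -0.303  0.06 ]
top flat_button_top 0.55 [193.3 231. ] [0.527 0.211 0.   ] [0.527 0.211 0.004]
top mushroom_button_top 0.6 [193.9 389.5] [ 0.53  -0.234  0.   ] [ 0.527 -0.224  0.068]
scene [-0.063 -0.638  0.457]
scene kit_tray 0.82 [203.2 264.2] [0.529 0.239 0.   ] [0.527 0.235 0.002]
scene kit_nut 0.33 [239.7 300.5] [ 0.465 -0.01   0.   ] [ 0.468 -0.005 -0.003]
scene short_bolt 0.47 [224.3 349.6] [ 0.621 -0.033  0.   ] [ 0.604 -0.048  0.012]
scene long_bolt 0.62 [242.2 295.1] [ 0.446 -0.011  0.   ] [ 0.438 -0.021  0.008]
scene control_box 0.98 [271.9 400.7] [ 0.536 -0.265  0.   ] [ 0.484 -0.297  0.039]
scene mushroom_button_top 0.49 [244.7 387.3] [ 0.609 -0.171  0.   ] [ 0.516 -0.237  0.064]
[ 0.1133065   0.69797235 -0.11329764  0.6979684 ] 0.8
```

Run:
```python
import cv2
a=cv2.imread("pics/top1.png")[110:290,190:450]
cv2.imwrite("pics/top1c.png",cv2.resize(a,None,fx=3,fy=3,interpolation=cv2.INTER_CUBIC))
```

```text
(no output)
```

View pics/top1c.png

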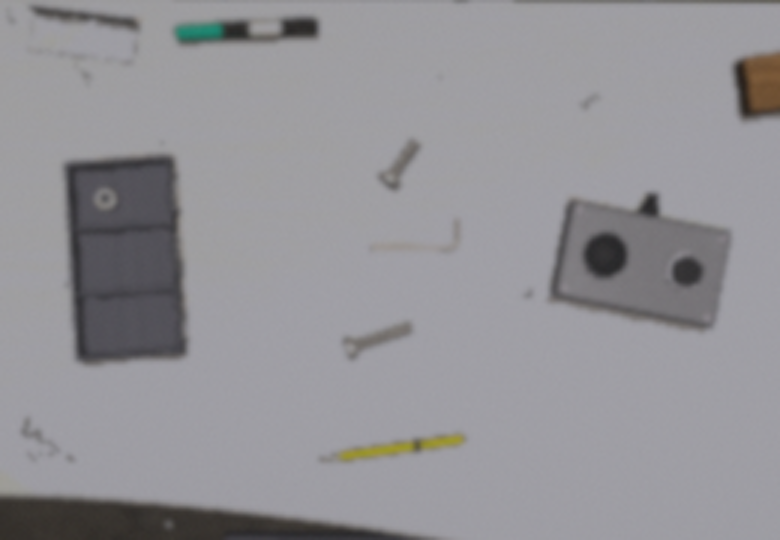

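View pics/scene1.png

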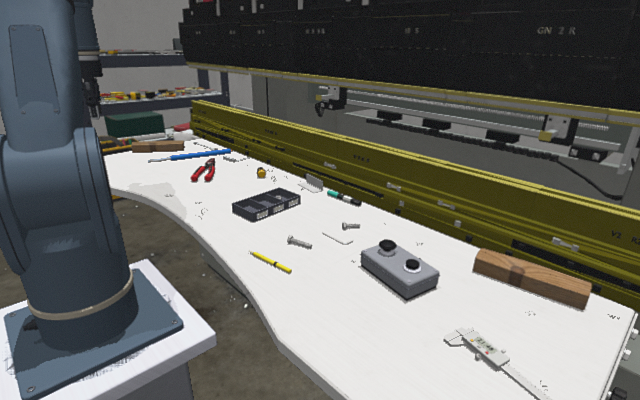

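The top view shows the tray at left, with the nut in the far (+x) cell. The short bolt is at crop (402,163), the long bolt at (380,337) and the box at right, with the mushroom at (605,255) and the flat button at (686,270).

```bash
cat >> h.py <<'E'
from scipy.spatial.transform import Rotation as R
def down(a):  # jaws open along world angle a
    y=np.array([np.cos(a),np.sin(a),0]); x=np.array([0,0,-1.]); return R.from_matrix(np.c_[x,y,np.cross(x,y)]).as_quat()
def near(p,a):
    "quat of the half-turn choice with last joint most central"
    best=None
    for b in (a,a+np.pi):
        q=robot.inverse_kinematics(list(p),list(down(b)))
        if q is not None and (best is None or abs(q[6])<best[0]): best=(abs(q[6]),down(b),q)
    return best[1]
E
python3 - <<'E'
from h import *
f=lambda x,y:(110+y/3,190+x/3)
for n,z,pts in [("tray",.03,[(67,162),(173,157),(185,353),(80,360)]),("short tip,head",.008,[(416,143),(390,182)]),("long",.008,[(410,327),(348,348)]),("flat",.057,[(686,270)]),("mush",.068,[(605,255)]),("nut",.01,[(105,198)])]:
    print(n,*[onz("top",f(*p),z).round(3)[:2] for p in pts])
Rw=R.from_quat(robot.current_orientation()).as_matrix(); T=np.linalg.inv(np.array(camera_model("wrist")["camera_from_world"]))
print("cam in tool",(Rw.T@(T[:3,3]-robot.current_eef_pos())).round(3)); print((Rw.T@T[:3,:3]).round(3))
print("jaw dir",Rw[:,1].round(2), robot.tcp_to_tips)
for px in [(0,0),(0,639),(399,639),(399,0),(200,320)]:
    w=onz("wrist",px,0); print(px,(Rw.T@(w-robot.current_eef_pos())).round(3))
for p in [(.53,-.03,.25),(.53,.2,.3),(.51,-.3,.25)]:
  for a in (0,1.57,3.14,-1.57):
    q=robot.inverse_kinematics(list(p),list(down(a))); print(p,a,None if q is None else np.round(q,2))
E
```

```text
tray [0.606 0.26 ] [0.611 0.162] [0.432 0.148] [0.424 0.244]
short tip,head [ 0.629 -0.062] [ 0.593 -0.038]
long [ 0.458 -0.058] [ 0.438 -0.001]
flat [ 0.512 -0.305]
mush [ 0.524 -0.229]
nut [0.575 0.227]
cam in tool [-0.123  0.001 -0.079]
[[-0.002  0.313 -0.95 ]
 [ 1.     0.001 -0.001]
 [ 0.    -0.95  -0.313]]
jaw dir [0.32 0.95 0.  ] 0.019
(0, 0) [ 0.25  -0.288 -0.152]
(0, 639) [ 0.25   0.313 -0.152]
(399, 639) [0.25  0.457 0.336]
(399, 0) [ 0.25  -0.421  0.334]
(200, 320) [0.25  0.015 0.047]
(0.53, -0.03, 0.25) 0 [-0.42  0.41  0.57  1.83 -0.26  0.97  0.25]
(0.53, -0.03, 0.25) 1.57 [-0.25  0.38  0.31  1.83 -0.14  0.96  1.69]
(0.53, -0.03, 0.25) 3.14 [-0.77  0.74  1.36  1.84 -0.77  1.23 -2.31]
(0.53, -0.03, 0.25) -1.57 [-0.64  0.52  0.95  1.84 -0.48  1.04 -1.07]
(0.53, 0.2, 0.3) 0 [-0.76  0.4   0.48  1.67 -0.2   1.12 -0.23]
(0.53, 0.2, 0.3) 1.57 [-0.53  0.37  0.13  1.66 -0.05  1.11  1.18]
(0.53, 0.2, 0.3) 3.14 [-0.23  0.38 -0.31  1.65  0.13  1.13  2.57]
(0.53, 0.2, 0.3) -1.57 [-0.96  0.47  0.81  1.67 -0.37  1.16 -1.62]
(0.51, -0.3, 0.25) 0 [-0.01  0.55  0.75  1.68 -0.42  1.07  0.87]
(0.51, -0.3, 0.25) 1.57 [-0.03  0.56  0.8   1.68 -0.45  1.08  2.47]
(0.51, -0.3, 0.25) 3.14 [-0.21  0.83  1.36  1.69 -0.84  1.33 -1.84]
(0.51, -0.3, 0.25) -1.57 [-0.08  0.6   0.89  1.69 -0.51  1.11 -0.6 ]
```

Run:
```python
from h import *
import pickle
for n,p in [("tray",(.50,.2,.2)),("bolts",(.51,-.03,.15))]:
    robot.move_to(list(p),list(down(np.pi/2))); robot.dwell(.3)
    m=camera_model("wrist"); im,d=capture("wrist"); save("w_"+n+".png",im); pickle.dump((m,d),open(n+".pkl","wb"))
    for l in ["kit_tray","kit_nut","short_bolt","long_bolt"]:
        for q in look_for(l,"wrist")[:2]: print(n,l,round(q["p"],2),np.round(q["location"]),onz("wrist",q["location"],.008).round(3)[:2])
print(robot.current_time(),robot.current_contact_force())
```

```text
tray kit_tray 0.92 [184. 315.] [0.511 0.208]
tray kit_nut 0.9 [245. 339.] [0.575 0.232]
tray kit_nut 0.51 [271.  69.] [ 0.603 -0.042]
tray short_bolt 0.74 [276.  67.] [ 0.608 -0.045]
tray long_bolt 0.95 [112.  58.] [ 0.446 -0.018]
bolts kit_tray 0.83 [201. 584.] [0.521 0.192]
bolts kit_nut 0.78 [262. 615.] [0.576 0.231]
bolts short_bolt 0.76 [296. 290.] [ 0.61  -0.044]
bolts long_bolt 0.7 [107. 312.] [ 0.448 -0.026]
4.7417 [ 0.28496211 -0.64366555  0.40586329]
```

View pics/w_tray.png

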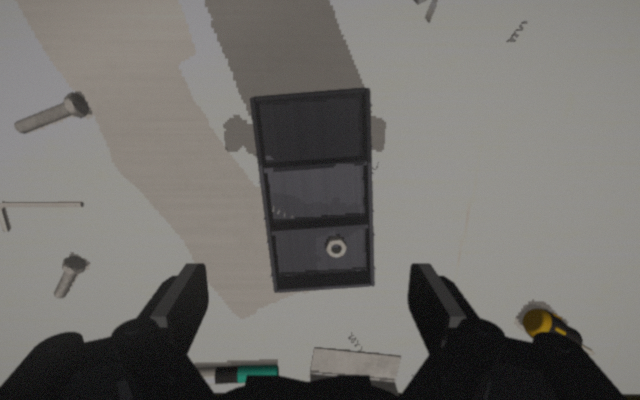

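View pics/w_bolts.png

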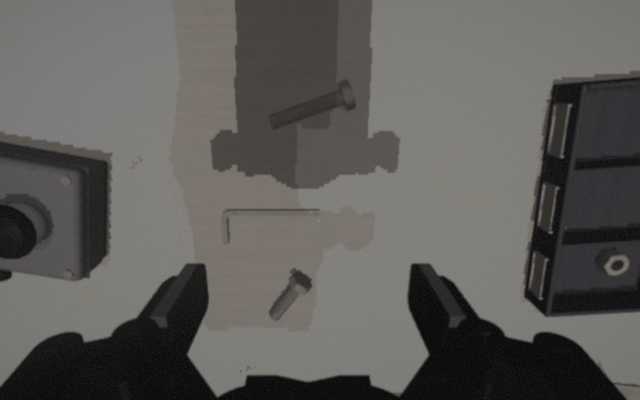

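The tray picture shows rim corners (col,row) at about (252,97), (368,89), (373,284) and (275,291). In the bolts picture the long bolt runs from tip (271,121) to head end (354,93). The short bolt runs from tip (274,316) to head end (307,275).

Run:
```python
from h import *
import pickle
m,d=pickle.load(open("tray.pkl","rb"))
c=np.array([onz("wrist",p,.03,m)[:2] for p in [(97,252),(89,368),(284,373),(291,275)]]); print(c.round(3))
y=(c[0]+c[1])/2-(c[2]+c[3])/2; x=(c[0]+c[3])/2-(c[1]+c[2])/2
print("centre",c.mean(0).round(4),"len",np.linalg.norm(y),np.linalg.norm(x),"yaw of y",np.degrees(np.arctan2(y[1],y[0])),"x",np.degrees(np.arctan2(x[1],x[0])))
rect=cv2.minAreaRect(c.astype(np.float32)*1000);print(rect)
m,d=pickle.load(open("bolts.pkl","rb"))
for n,t,h in [("long",(121,271),(93,354)),("short",(316,274),(275,307))]:
    a=onz("wrist",t,.006,m)[:2];b=onz("wrist",h,.012,m)[:2];v=b-a
    print(n,a.round(4),b.round(4),"mid",((a+b)/2).round(4),"len",np.linalg.norm(v).round(4),"yaw",np.degrees(np.arctan2(v[1],v[0])).round(1))
```

```text
[[0.432 0.156]
 [0.426 0.249]
 [0.605 0.264]
 [0.613 0.17 ]]
centre [0.5188 0.2099] len 0.1803840872349526 0.09405196173848208 yaw of y -175.57232939949122 x -85.76243650114526
((518.8235473632812, 210.2406005859375), (181.1166534423828, 94.7557144165039), 4.204121112823486)
long [ 0.4587 -0.0557] [0.4383 0.005 ] mid [ 0.4485 -0.0253] len 0.064 yaw 108.6
short [ 0.6323 -0.0584] [ 0.5865 -0.0285] mid [ 0.6094 -0.0435] len 0.0546 yaw 146.9
```

```bash
cat >> h.py <<'E'
C=np.array([.5188,.2099]); Y=np.array([np.cos(np.radians(-175.6)),np.sin(np.radians(-175.6))]); TA=np.radians(4.4)
def pick(xy,a,z=.021):
    robot.move_to([*xy,.10],list(down(a))); robot.grip(.45)
    robot.move_l([*xy,z],velocity=.12); robot.grip(0.0)
    print("held opening",robot.current_opening(),robot.current_contact_force().round(1))
    robot.move_l([*xy,.12],velocity=.2); print("lifted",robot.current_opening(),robot.current_time())
def hover(xy): robot.move_to([*xy,.12],list(down(TA)))
E
python3 - <<'E'
from h import *
pick((.4485,-.0253),np.radians(18.6))
hover(C+.060*Y); robot.dwell(.2)
im,d=capture("wrist"); save("hold1.png",im); print(robot.current_opening(),robot.current_time())
E
```

```text
held opening 0.10813439617440179 [-1.3 -0.7  6.6]
lifted 0.10530112944024708 7.9583
0.10434726690406361 9.125
```

View pics/hold1.png

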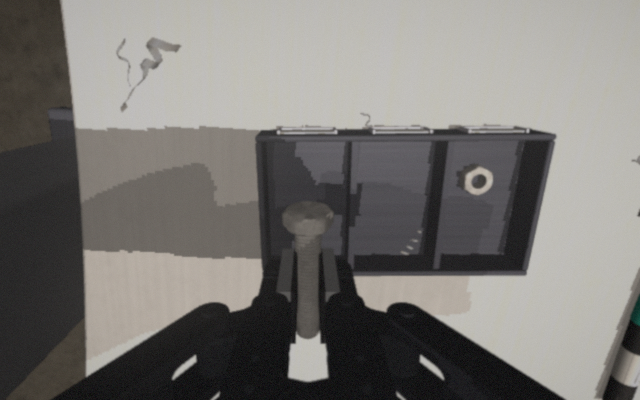

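The bolt is held straight along the cell, with its head at (308,217). The end cell lies between its outer wall (col ~262) and the divider (~349). I'll cross-check the tray corners in this view first: (258,132), (553,134), (527,273) and (264,273).

Run:
```python
from h import *
c=np.array([onz("wrist",p,.03)[:2] for p in [(132,258),(134,553),(273,527),(273,264)]],np.float32)
print(c.round(4),c.mean(0),cv2.minAreaRect(c*1000)); print(robot.current_eef_pos(),C+.06*Y)
```

```text
[[0.4267 0.254 ]
 [0.6044 0.2657]
 [0.6144 0.1712]
 [0.4337 0.1577]] [0.51983535 0.21215123] ((520.49755859375, 212.56207275390625), (181.1555633544922, 96.48812866210938), 4.2494940757751465)
[0.45939524 0.20379803 0.12013028] [0.45897683 0.20529686]
```

```bash
sed -i 's/^C=np.array(\[.5188,.2099\])/C=np.array([.5194,.2110])/' h.py
cat >> h.py <<'E'
def place(xy):
    robot.move_l([*xy,.045],velocity=.2); robot.move_l([*xy,.028],velocity=.05)
    print("down",robot.current_contact_force().round(1)); robot.grip(.24); print("released",robot.current_contact_force().round(1))
    robot.move_l([*xy,.12],velocity=.2)
E
python3 - <<'E'
from h import *
place(C+.060*Y)
pick((.6139,-.0464),np.radians(56.9))
hover(C); robot.dwell(.2)
im,d=capture("wrist"); save("hold2.png",im); print(robot.current_opening(),robot.current_time())
E
```

```text
down [ 0.4 -0.1 -0.1]
released [0.3 0.8 0.8]
held opening 0.10411975970133372 [-1.1  0.6  5.9]
lifted 0.10255358840295313 14.3
0.10603636336764113 15.6167
```

View pics/hold2.png

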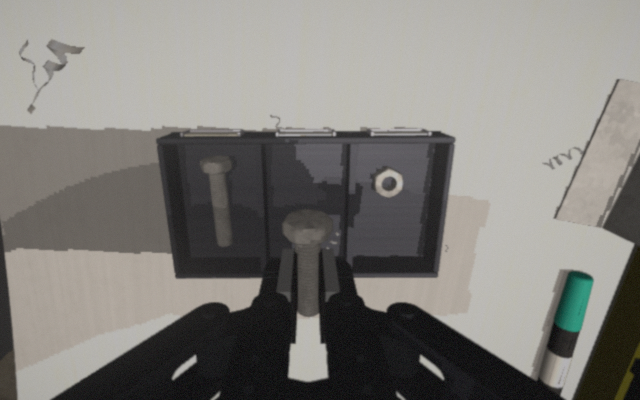

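The long bolt lies in the end cell at (218,200), the nut is still in its cell at (389,181), and the short bolt is held over the middle cell. Next I'll place it and look at the button.

Run:
```python
from h import *
place(C)
robot.move_l([*C,.2],velocity=.3)
robot.move_to([.51,-.22,.2],list(down(0))); robot.grip(0.0); robot.dwell(.2)
im,d=capture("wrist"); save("btn.png",im)
for l in ["flat_button_top","mushroom_button_top","control_box"]:
    for q in look_for(l,"wrist")[:2]: p=q["location"]; print(l,round(q["p"],2),np.round(p),onz("wrist",p,.057).round(4),deproj("wrist",p,d).round(4))
im2,_=capture("top"); save("top2.png",cv2.resize(im2[110:290,190:450],None,fx=3,fy=3))
print(robot.current_opening(),robot.current_time(),robot.current_contact_force())
```

```text
down [-0.4 -1.1 -0.5]
released [ 0.2 -0.3  0.1]
control_box 0.72 [218. 316.] [ 0.518  -0.2445  0.057 ] [ 0.5178 -0.2413  0.0649]
-0.0025531772778151734 20.3 [ 0.01813529 -0.13576236 -0.06179432]
```

View pics/btn.png

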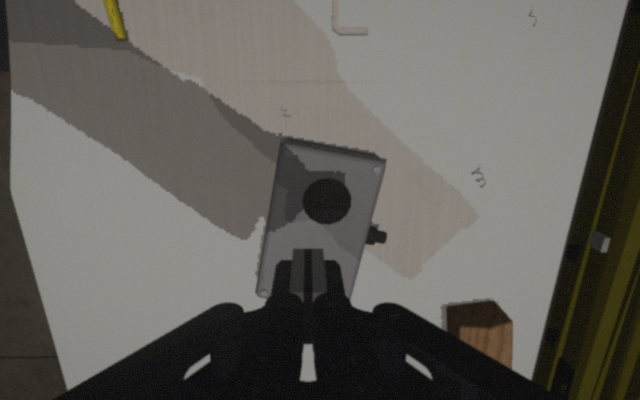

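View pics/top2.png

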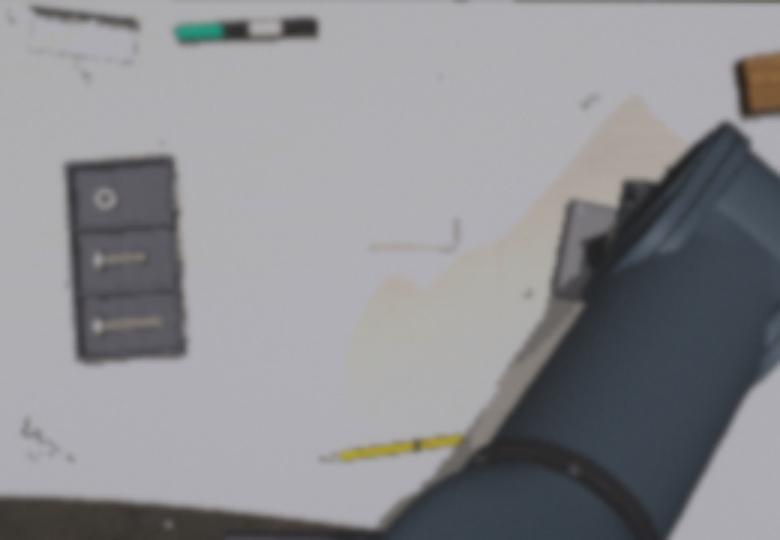

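Both bolts lie in their cells and the nut is in its own. The mushroom is at (327,200), but the fingers hide the flat button, so I'll look from further out.

Run:
```python
from h import *
print("mush",onz("wrist",(200,327),.064).round(4))
robot.move_to([.51,-.33,.2],list(down(0))); robot.dwell(.2)
im,d=capture("wrist"); save("btn2.png",im); np.save("btn2.npy",d)
for l in ["flat_button_top","mushroom_button_top"]:
    for q in look_for(l,"wrist")[:2]: p=q["location"]; print(l,round(q["p"],2),np.round(p),onz("wrist",p,.057).round(4),deproj("wrist",p,d).round(4))
```

```text
mush [ 0.5263 -0.2263  0.064 ]
flat_button_top 0.82 [158. 307.] [ 0.511  -0.3029  0.057 ] [ 0.511  -0.3033  0.055 ]
mushroom_button_top 0.87 [ 55. 329.] [ 0.5266 -0.2297  0.057 ] [ 0.526  -0.2304  0.0667]
```

View pics/btn2.png

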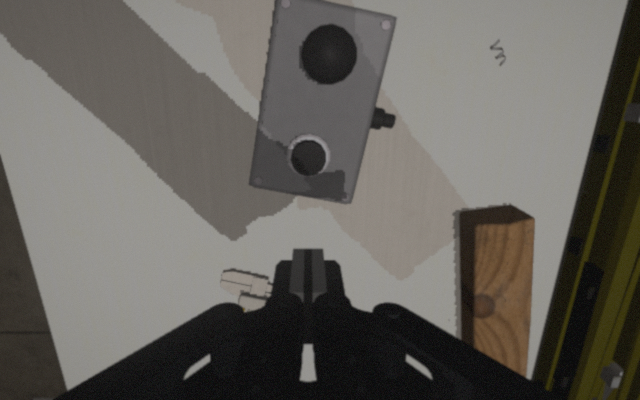

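Run:
```python
from h import *
b=[.511,-.303]
robot.move_l([*b,.12],velocity=.2); robot.move_l([*b,.082],velocity=.1); robot.dwell(.2)
f0=robot.current_contact_force()[2]; z=.082
while z>.064:
    z-=.001; robot.move_l([*b,z],velocity=.03); robot.dwell(.1)
    f=robot.current_contact_force()[2]-f0; print(round(z,3),robot.current_eef_pos()[2].round(4),f.round(2))
    if f>9: break
robot.dwell(.2); robot.move_l([*b,.12],velocity=.1); robot.move_l([.511,-.33,.2],velocity=.2); robot.dwell(.2)
im,d=capture("wrist"); d0=np.load("btn2.npy")
q=look_for("flat_button_top","wrist")[0]; print(q)
for n,(r,c) in [("flat",(158,307)),("mush",(55,329))]:
    print(n,"depth before/after",np.median(d0[r-5:r+5,c-5:c+5]),np.median(d[r-5:r+5,c-5:c+5]))
print(robot.current_time())
```

```text
0.081 0.0811 0.63
0.08 0.08 1.54
0.079 0.079 1.09
0.078 0.078 0.85
0.077 0.077 0.84
0.076 0.0761 1.36
0.075 0.0751 2.4
0.074 0.074 3.53
0.073 0.073 2.79
0.072 0.0721 4.17
0.071 0.0711 5.34
0.07 0.0702 7.46
0.069 0.07 16.32
{'location': [156.5, 306.9], 'p': 0.73}
flat depth before/after 0.2704739 0.26912338
mush depth before/after 0.23744151 0.23611434
28.7583
```

Run:
```python
from h import *
robot.sign_off(); print(robot.current_time())
```

```text
the job is handed in; nothing more can be done
the job is handed in; nothing more can be done
```

Both bolts are in the tray, the flat button was then pressed once, and the job is handed in. The clock read 28.8 s just before, against the 64 s limit.

- **Bolts:** the long bolt lies in the end cell and the short bolt in the middle cell. An overhead picture taken before the press showed both lying flat and the nut still in its own cell. I took no picture of the tray after the press, but the arm did not go near it again.
- **Button:** the flat button pushed back from tool height 76 mm. It hit its stop at about 70 mm, which is the full 6 mm, and the force rose to 16 N there. Depth readings on the button before and after agree to about 1.4 mm, so it came back up. The depth reading on the mushroom button shifted by the same small amount, and it was not touched.
- **Disagreements:**
  - The top camera put the tray about 6 mm off in y from the wrist camera. I used the wrist value, which a second wrist view confirmed to about 2 mm.
  - The short bolt first measured 55 mm instead of 48 mm, so I set its grasp point from the tip.

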